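# Unclip the timer for a buyer

## Robot

A 6-joint arm with a two-finger parallel gripper is mounted at the origin on the work surface. World frame = base frame: x ahead of the robot, y to its left, z up, the work surface at z = 0. Lengths are in m, angles in rad, forces in N, time in s.
With the tool pointing down it reaches from about 0.25 to 0.725 m from the base axis. Payload 4 kg.
Tool frame: the origin (TCP) lies on the centre line of the jaws, within the pads' length; the fingertips stand 25 mm ahead of it and the grasp point (between the pads) lies 6 mm ahead of it; z points along the fingers, x is the direction in which the jaws open and shut, and the axes are right-handed (so a half turn about z gives the same grasp; the last joint's range is limited). The gripper opens to 85 mm and grips with 20 to 120 N. Pads are 22 mm wide; open, the fingers measure 114 mm over their backs; the gripper's body (76 mm by 85 mm) begins 54 mm behind the grasp point. The pads swing forward as they close: fully open they stand 13 mm farther back than shut.
Start: joints at [1.177, 0.241, 0.005, 1.335, 0, 1.571], TCP at [0.192, 0.462, 0.256] pointing down, gripper open.
Joint ranges: [-2.72, 2.72], [-1.05, 1.87], [-1.09, 1.28], [-1.99, 2.15], [-1.42, 1.44], [-3.14, 3.14]. Speed limits (rad/s): [2.79, 2.79, 3.14, 3.14, 3.14, 3.14].

## Interface

Orientations are given as a unit quaternion [x, y, z, w].
In Python, from workcell import bot, imaging, order gives the robot as it stands.
- The arm moves only by the tool carry_out, never from a script. Its argument "moves" is a list of rows, each a list of 5 numbers: the shift along the tool's x, y, z scaled (see below), then the turn about the tool's z scaled (see below), then the opening, from -1 (shut) to 1 (fully open). In form: [[tx, ty, tz, roll, hand], ...]. A call has 1 to 20 rows; each row is the pose to reach, as a shift and turn from the pose commanded when the call began, along the tool's axes at that moment; what a row does not reach only later rows make up. The controller multiplies each number of a shift by 0.1 m and each number of a turn by 90 degrees. A row lasts 1/10 s, in which the tool goes at most 50 mm and 8.59 degrees, less where a joint would pass 70% of its speed; a pose out of reach is approached as far as the arm can. A call with a number of a shift or a turn outside -1 to 1 is refused whole. A call with a gripper value outside its range is refused whole. The fingers move at their own pace and stop on an object; the grip force is fixed at half the most. Time passes only in rows, so rows that repeat a pose let the fingers close. It gives the time, the measured TCP pose, the force and the opening at its end, in the units of the state.
- bot.get_obs(): the state, without advancing time (a new reading comes with each control period).
- imaging.camera(name): name is "scene" or "top" or "wrist"; returns the picture (384x512x3 uint8, red, green, blue); there is no depth.
- imaging.camera_model(name): a dict with "fovy" (degrees; the focal length in pixels is half the picture's height over the tangent of half this angle, whatever the lens; pixels are square), "cx", "cy" (the principal point, pixels), "eye" and "rotation" of the camera in the world. Camera axes: x right, y up, looking along -z (the intrinsics and any distortion apply to the point x, -y, -z); pixel columns grow to the right and rows downward; lengths in m; the calibration is good to about 2 mm. A picture is of the moment at which its call begins: read the wrist's pose just before it. camera_model takes no time and is no camera call; for the wrist camera it gives the pose at the moment of the call.
- order.job_done(): hands the job in, once; it reports no verdict.
The state is a dict: "clock": time; "joint_pos": joint angles; "joint_vel": joint speeds; "tau": joint torques, N m; "eef_pos": TCP position; "tool_rot": TCP orientation; "ft_force": force on the tool from outside, world axes, zero at the start; "ft_torque": the same for the moment, N m; "grip_width": finger opening in m.
Only numpy, scipy, OpenCV 4.12 (cv2) and the standard library are available. Lean on these libraries where they do the work, as an engineer would, in place of code of your own. Each camera call takes 0.05 s, during which the arm holds its last target.

## Task

A buyer at this radio-parts stall wants the timer, the module with the round dial on top, from the salvaged mounting rail. Pull it straight up off the rail past its sprung catches, and set it down gently, upright, in the empty cardboard tray. Leave the two switch modules clipped on the rail where they are.

Things in the scene. Friction and masses are not known exactly. Their poses are not given: they have to be found in the camera images.
- timer_mid (a point): Timer's centre, 35 mm above its underside and below its flat top. White module, one round grey dial on top, clipped on a level rail, underside 19 mm above the table. z up, y along the rail. 36 mm wide along y, flat sides all the way up; across x 84 mm at the foot, 46 mm from 32 mm up. 160 g ± a third. Two sprung catches: a straight 10 N pull up frees it in 6 mm; clear of the rail after 16 mm.
- tray_in (a point): Empty cardboard tray, fixed on the table: outside 200 (x) by 220 (y) by 40 mm high, walls and floor 5 mm thick. This point is the centre of its inner floor, 5 mm above the table; z up, walls parallel to x and y. The deeper carton of coils and the clear tub of meters at the back are not it.
- breaker_wide: Switch module on the same rail, shaped and sized like the timer (36 mm wide along the rail) but with two black toggles on top, 81 mm high in all. Origin: centre of its underside; y along the rail. Stays clipped. The three modules stand 95 mm apart, centre to centre, in any order.
- breaker_slim: Slim switch module on the same rail, 18 mm wide along it, one black toggle on top, 81 mm high in all. Origin: centre of its underside; y along the rail. Stays clipped.

How it is judged:
By the outcome, as a careful person would: the job done as asked, in the order asked, and still so for the second after the job is handed in, with the robot touching nothing.
It also fails if it takes over 40 s, if anything falls off the work surface, if the arm or the gripper's body presses on something with over 40 N, if the wrist force passes 120 N, or if a joint passes its speed limit or range.

## Working session

There is one attempt and no reset: what is moved stays moved. The work goes in short steps, Python scripts to look and compute and a tool call to move; the robot and the scene stay as the last step left them, time stands still between calls to the robot, and variables do not carry over. Pictures are saved under pics/ and viewed, and the job is handed in when it is done.

Besides the shell and the picture viewer there is one more tool, called after ">>>" as name(argument=value, ...), one argument or row to a line, values as JSON. carry_out: Moves the arm, as the interface text tells. Its arguments: {"type":"object","properties":{"moves":{"type":"array","items":{"type":"array","items":{"type":"number","minimum":-1,"maximum":1}}}},"required":["moves"]}

```bash
mkdir -p pics; python3 - <<'E'
from workcell import bot, imaging, order
import cv2
o=bot.get_obs(); print(o)
for n in ["scene","top","wrist"]:
    print(n,imaging.camera_model(n))
    cv2.imwrite(f"pics/{n}0.png",imaging.camera(n)[:,:,::-1])
E
```

```text
{'clock': 0.0, 'joint_pos': array([ 1.17700058e+00,  2.41417516e-01,  3.72660738e-03,  1.33516735e+00,
       -1.99107990e-05,  1.57080564e+00]), 'joint_vel': array([ 0.00031897, -0.00047567, -0.00034228, -0.00127487,  0.0011313 ,
       -0.00096218]), 'tau': array([ 2.05806828e-06, -3.72318649e+01,  2.52406704e+01,  1.70232472e-02,
        5.73108264e-05, -4.10163977e-06]), 'eef_pos': array([0.19163593, 0.46120433, 0.25541152]), 'tool_rot': array([ 8.31776261e-01,  5.55110069e-01, -8.52000379e-04,  5.80587583e-04]), 'ft_force': array([-0.50199291,  0.04983863, -0.1532582 ]), 'ft_torque': array([0.0344063 , 0.00208225, 0.05195051]), 'grip_width': 0.08542976435835194}
scene {'fovy': 50.22365039323265, 'cx': 248.94547796971295, 'cy': 193.3135736170733, 'eye': array([ 1.21360033, -0.3310551 ,  0.67561548]), 'rotation': array([0.36413608, 0.23975494, 0.47739865, 0.76289777])}
top {'fovy': 44.15671164903232, 'cx': 256.01742044380927, 'cy': 192.11538070765175, 'eye': array([ 0.34705682, -0.047056  ,  0.98173533]), 'rotation': array([ 0.07646552, -0.06630269, -0.6675239 ,  0.73767799])}
wrist {'fovy': 71.08706829725244, 'cx': 257.70221330466643, 'cy': 189.72606772995363, 'eye': array([0.1195923 , 0.49146153, 0.37446969]), 'rotation': array([-0.12988806, -0.08573895,  0.5486694 ,  0.82142547])}
```

View pics/scene0.png

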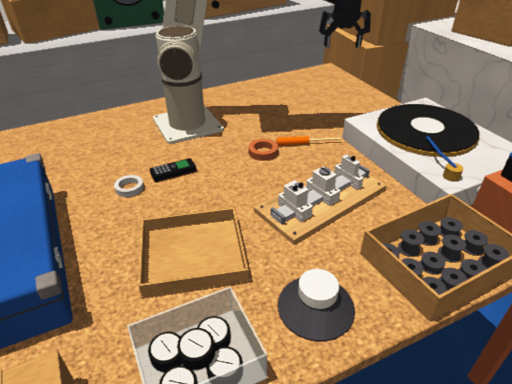

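View pics/top0.png

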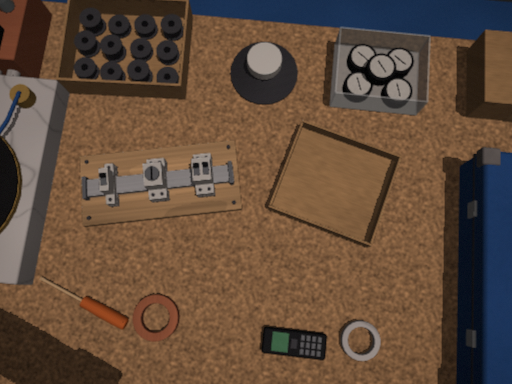

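View pics/wrist0.png

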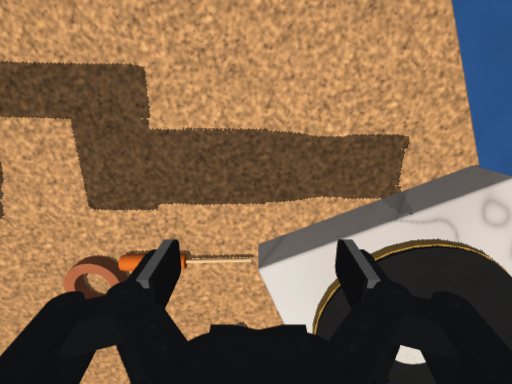

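The timer is the middle module, with its round dial near (153,173) in the top view. The tray is at about (334,183) and is rotated. I'll zoom in on both.

```bash
cat > h.py <<'E'
import numpy as np, cv2
from scipy.spatial.transform import Rotation as R
from workcell import imaging
def ray(m,u,v):
    f=192/np.tan(np.radians(m['fovy'])/2)
    d=np.array([(u-m['cx'])/f,-(v-m['cy'])/f,-1.0])
    return np.array(m['eye']),R.from_quat(m['rotation']).apply(d)
def onz(m,u,v,z):
    e,d=ray(m,u,v); return e+d*(z-e[2])/d[2]
def pix(m,p):
    f=192/np.tan(np.radians(m['fovy'])/2)
    c=R.from_quat(m['rotation']).inv().apply(np.array(p)-m['eye'])
    return m['cx']+f*c[0]/-c[2], m['cy']-f*c[1]/-c[2]
def two(m1,p1,m2,p2):
    e1,d1=ray(m1,*p1);e2,d2=ray(m2,*p2)
    s=np.linalg.lstsq(np.c_[d1,-d2],e2-e1,rcond=None)[0]
    a=e1+d1*s[0];b=e2+d2*s[1]; return (a+b)/2,np.linalg.norm(a-b)
E
python3 - <<'E'
import cv2
a=cv2.imread('pics/top0.png')
cv2.imwrite('pics/top0z.png',cv2.resize(a[140:230,75:250],None,fx=4.5,fy=4.5,interpolation=cv2.INTER_CUBIC))
cv2.imwrite('pics/top0t.png',cv2.resize(a[115:250,260:405],None,fx=4,fy=4,interpolation=cv2.INTER_CUBIC))
a=cv2.imread('pics/scene0.png')
cv2.imwrite('pics/scene0z.png',cv2.resize(a[145:245,250:390],None,fx=5,fy=5,interpolation=cv2.INTER_CUBIC))
E
```

```text
(no output)
```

View pics/top0z.png

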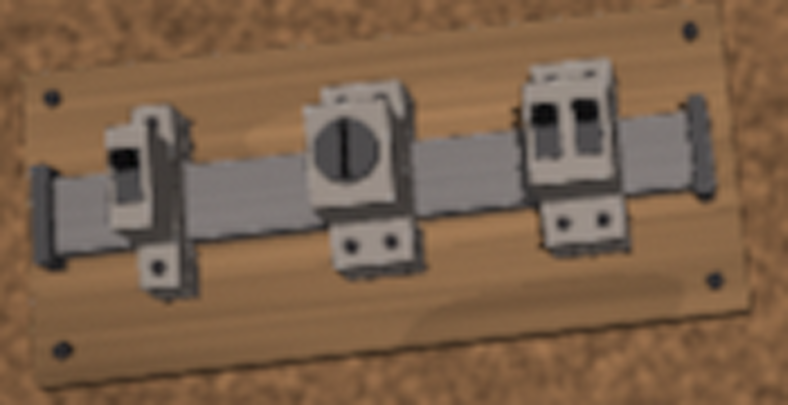

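View pics/top0t.png

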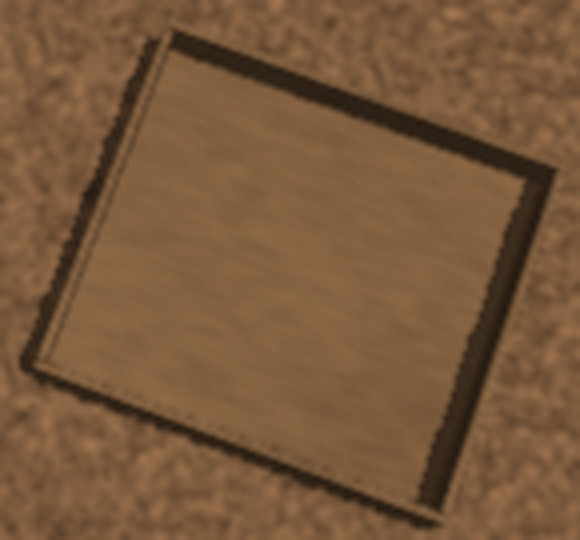

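View pics/scene0z.png

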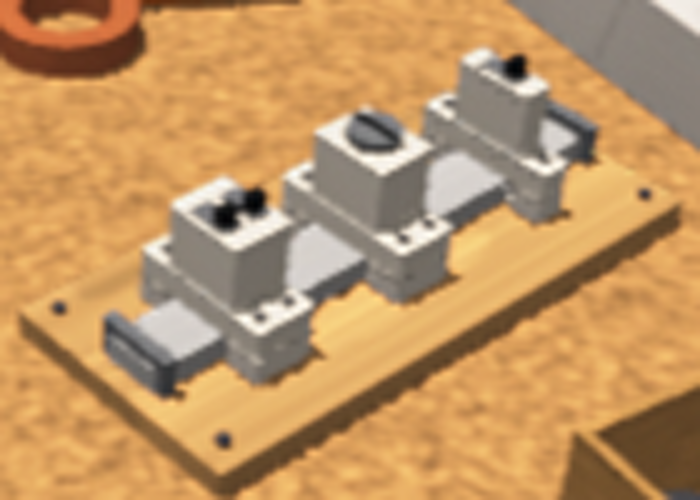

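```bash
python3 - <<'E'
from h import *
m=imaging.camera_model('top');s=imaging.camera_model('scene')
def Z(x,y,k,u0,v0): return (x+.5)/k-.5+u0,(y+.5)/k-.5+v0
T=lambda x,y:Z(x,y,4.5,75,140)
P=[onz(m,*T(*p),.089) for p in [(305,106),(386,97),(397,203),(312,208)]]
print(np.round(P,4)); print('c',np.mean(P,0),[np.linalg.norm(P[i]-P[i-1]) for i in range(4)])
# two view corners: dial centre
print(two(m,T(346,150),s,Z(374,131,5,250,145)))
# scene top corners
S=lambda x,y:Z(x,y,5,250,145)
Q=[onz(s,*S(*p),.089) for p in [(315,135),(365,107),(432,148),(376,180)]]
print(np.round(Q,4),np.mean(Q,0))
# rail ends (outer plates) direction; board corners z~?
a=onz(m,*T(44,215),.03);b=onz(m,*T(702,146),.03);print('rail dir',np.degrees(np.arctan2(*(b-a)[:2])),a,b)
W=[onz(m,*Z(*p,4,260,115),.04) for p in [(170,32),(555,170),(440,522),(25,368)]]
print(np.round(W,4),np.mean(W,0),[np.linalg.norm(W[i]-W[i-1]) for i in range(4)])
for i in range(4):
  d=W[i]-W[i-1];print(np.degrees(np.arctan2(d[1],d[0])))
E
```

```text
[[0.5647 0.2016 0.089 ]
 [0.5721 0.1671 0.089 ]
 [0.5259 0.1558 0.089 ]
 [0.5201 0.1919 0.089 ]]
c [0.54570193 0.17909876 0.089     ] [np.float64(0.045596513867052144), np.float64(0.035231052951347465), np.float64(0.04759956035970882), np.float64(0.036515211819797784)]
(array([0.54592139, 0.17973272, 0.09308595]), np.float64(0.0005174855536505016))
[[0.531  0.1553 0.089 ]
 [0.5217 0.1907 0.089 ]
 [0.566  0.2001 0.089 ]
 [0.5757 0.1612 0.089 ]] [0.54860601 0.17682295 0.089     ]
rail dir 168.1498970637651 [0.51612219 0.32938921 0.03      ] [0.57827862 0.03315746 0.03      ]
[[ 0.6966 -0.1049  0.04  ]
 [ 0.6415 -0.3081  0.04  ]
 [ 0.4548 -0.2587  0.04  ]
 [ 0.5115 -0.0465  0.04  ]] [ 0.5761004  -0.17953332  0.04      ] [np.float64(0.1941056064336167), np.float64(0.21054793387134765), np.float64(0.1931757810766745), np.float64(0.21960988978083593)]
-17.51064655645272
-105.15809100877114
165.1660647066948
75.042622821841
```

```bash
cat >> h.py <<'E'
def go(o,p,ang=None):
    r=R.from_quat(o['tool_rot']); d=r.inv().apply(np.array(p)-o['eef_pos'])
    x=r.apply([1,0,0]); a=np.degrees(np.arctan2(x[1],x[0]))
    print('tcp',np.round(o['eef_pos'],4),'ang',round(a,2),'tilt',np.round(r.apply([0,0,1]),4),'t',round(o['clock'],2))
    print('shift units',np.round(d/.1,3), 'roll', None if ang is None else round(-(ang-a)/90,3))
E
python3 - <<'E'
from h import *
from workcell import bot
go(bot.get_obs(),[.546,.179,.22],101.85)
E
```

```text
tcp [0.1917 0.4613 0.2556] ang 67.44 tilt [-6.0e-04 -1.5e-03 -1.0e+00] t 0.15
shift units [-1.247  4.355  0.358] roll -0.382
```

>>> carry_out(
  moves=[
    [-0.15,0.4,0,-0.09,1],
    [-0.3,0.8,0,-0.18,1],
    [-0.35,1,0,-0.27,1],
    [-0.35,1,0,-0.36,1],
    [-0.35,1,0,-0.382,1],
  ],
)

```text
clock: 0.65
eef_pos: [0.2714, 0.3902, 0.256]
tool_rot: [0.63, 0.776, -0.0, -0.0]
ft_force: [0.1, -0.6, -0.9]
grip_width: 0.0855
```

```bash
python3 - <<'E'
from h import *
from workcell import bot
o=bot.get_obs();print(o['joint_pos'])
go(o,[.546,.179,.22],101.85)
E
```

```text
[ 9.63033503e-01  1.92347497e-01 -5.73245186e-02  1.32180605e+00
  5.26344225e-05  7.55764414e-01]
tcp [0.2714 0.3902 0.256 ] ang 101.88 tilt [-4.e-04 -5.e-04 -1.e+00] t 0.65
shift units [-2.632  2.253  0.36 ] roll 0.0
```

>>> carry_out(
  moves=[
    [-0.35,0.3,0,0,1],
    [-0.7,0.6,0,0,1],
    [-1,0.85,0,0,1],
  ],
)

```text
clock: 0.95
eef_pos: [0.3754, 0.3094, 0.256]
tool_rot: [0.63, 0.776, -0.0, 0.0]
ft_force: [-0.5, 0.9, -0.5]
grip_width: 0.0855
```

>>> carry_out(
  moves=[
    [-0.35,0.3,0,0,1],
    [-0.7,0.6,0,0,1],
    [-1,0.85,0,0,1],
    [-1,0.85,0,0,1],
  ],
)

```text
clock: 1.35
eef_pos: [0.4812, 0.227, 0.2555]
tool_rot: [0.633, 0.774, -0.0, 0.001]
ft_force: [-0.6, 0.1, 0.2]
grip_width: 0.0855
```

```bash
python3 - <<'E'
from h import *
from workcell import bot
o=bot.get_obs()
go(o,[.546,.179,.22],101.85)
print(imaging.camera_model('wrist'))
cv2.imwrite('pics/w1.png',imaging.camera('wrist')[:,:,::-1])
E
```

```text
tcp [0.4812 0.227  0.2555] ang 101.46 tilt [ 5.0e-04 -1.2e-03 -1.0e+00] t 1.35
shift units [-0.599  0.54   0.356] roll -0.004
{'fovy': 71.08706829725244, 'cx': 257.70221330466643, 'cy': 189.72606772995363, 'eye': array([0.40454126, 0.21138637, 0.3744575 ]), 'rotation': array([-0.0991797 , -0.1201101 ,  0.76493865,  0.62498464])}
```

View pics/w1.png

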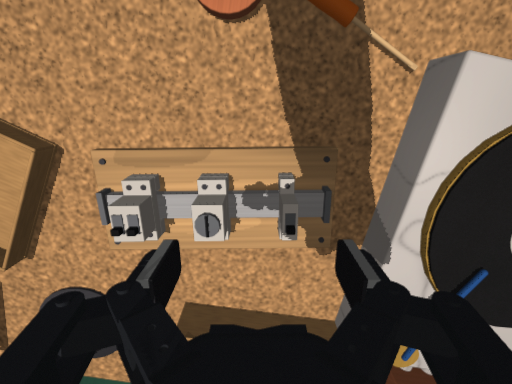

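```bash
python3 - <<'E'
import cv2
a=cv2.imread('pics/w1.png')
cv2.imwrite('pics/w1z.png',cv2.resize(a[165:250,90:340],None,fx=3.2,fy=3.2,interpolation=cv2.INTER_CUBIC))
cv2.imwrite('pics/w1y.png',cv2.resize(a[165:250,180:240],None,fx=7,fy=7,interpolation=cv2.INTER_CUBIC))
E
```

```text
(no output)
```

View pics/w1z.png

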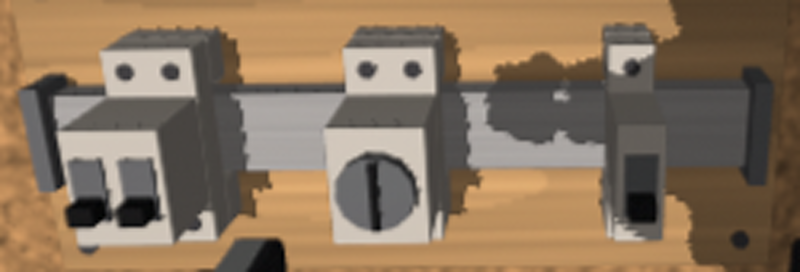

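View pics/w1y.png

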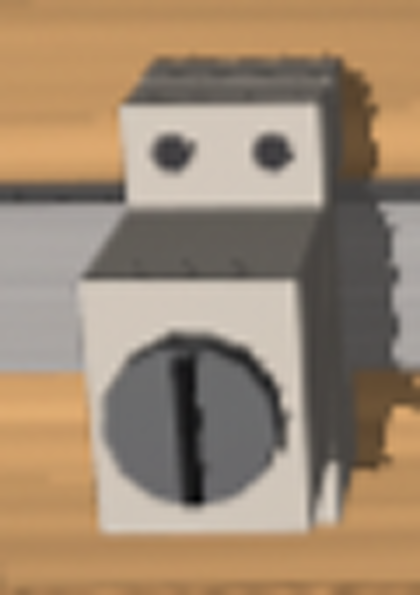

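```bash
python3 - <<'E'
from h import *
m=imaging.camera_model('wrist')
P=[onz(m,(x+.5)/7-.5+180,(y+.5)/7-.5+165,.089) for x,y in [(81,279),(299,279),(311,531),(101,531)]]
print(np.round(P,4),np.mean(P,0),[np.linalg.norm(P[i]-P[i-1]) for i in range(4)])
for i in range(4):
  d=P[i]-P[i-1];print(np.degrees(np.arctan2(d[1],d[0])))
Z=lambda x,y:onz(m,(x+.5)/3.2-.5+90,(y+.5)/3.2-.5+165,.03)
a=Z(60,93);b=Z(745,78);print(np.degrees(np.arctan2(*(b-a)[1::-1])))
from workcell import bot
go(bot.get_obs(),[.5465,.178,.13],102.3)
E
```

```text
[[0.5254 0.1603 0.089 ]
 [0.5183 0.195  0.089 ]
 [0.563  0.2044 0.089 ]
 [0.5702 0.1694 0.089 ]] [0.54421882 0.18225788 0.089     ] [np.float64(0.04575424513493107), np.float64(0.03539411366834771), np.float64(0.04575179681169807), np.float64(0.035659671983298995)]
-168.49577684777154
101.6083610160267
11.836781457033863
-78.38724241476282
102.92565099555279
tcp [0.4794 0.2284 0.2555] ang 101.57 tilt [-1.1e-03 -4.0e-04 -1.0e+00] t 1.4
shift units [-0.628  0.558  1.255] roll -0.008
```

```bash
python3 - <<'E'
from h import *
from workcell import bot
go(bot.get_obs(),[.546,.180,.19],101.85)
E
```

```text
tcp [0.4794 0.2284 0.2555] ang 101.57 tilt [-1.1e-03 -4.0e-04 -1.0e+00] t 1.4
shift units [-0.608  0.557  0.655] roll -0.003
```

>>> carry_out(
  moves=[
    [-0.3,0.27,0,0,1],
    [-0.608,0.557,0.3,0,1],
    [-0.608,0.557,0.655,0,1],
    [-0.608,0.557,0.655,0,1],
    [-0.608,0.557,0.655,0,1],
  ],
)

```text
clock: 1.9
eef_pos: [0.5435, 0.1828, 0.1905]
tool_rot: [0.63, 0.777, -0.001, -0.001]
ft_force: [0.6, 0.7, 0.8]
grip_width: 0.0851
```

```bash
python3 - <<'E'
from h import *
from workcell import bot
o=bot.get_obs()
go(o,[.546,.18,.07],101.85)
m=imaging.camera_model('wrist'); np.save('m2.npy',m,allow_pickle=True)
a=imaging.camera('wrist')[:,:,::-1]
print(pix(m,[.546,.18,.089]))
cv2.imwrite('pics/w2.png',a)
t=imaging.camera('top')[:,:,::-1]; cv2.imwrite('pics/top2.png',t)
E
```

```text
tcp [0.5435 0.1828 0.1905] ang 101.9 tilt [-3.1e-03 -6.0e-04 -1.0e+00] t 1.9
shift units [-0.032  0.023  1.205] roll 0.001
(np.float64(254.3201676558991), np.float64(199.67488788519532))
```

View pics/w2.png

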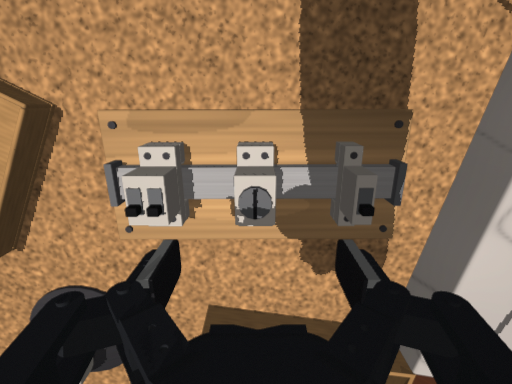

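```bash
python3 - <<'E'
import cv2
a=cv2.imread('pics/w2.png')
cv2.imwrite('pics/w2z.png',cv2.resize(a[135:235,220:290],None,fx=6,fy=6,interpolation=cv2.INTER_CUBIC))
E
```

```text
(no output)
```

View pics/w2z.png

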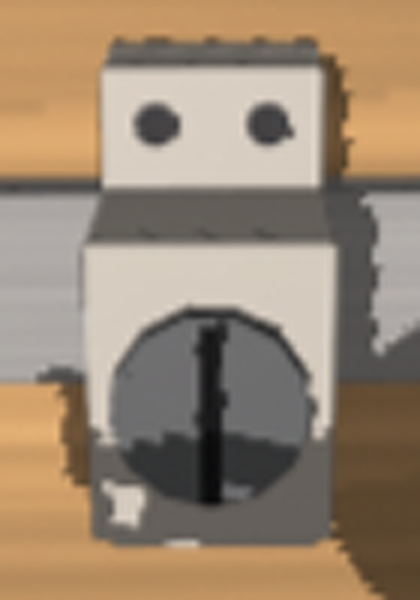

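```bash
python3 - <<'E'
from h import *
from workcell import bot
m=np.load('m2.npy',allow_pickle=True).item()
P=[onz(m,(x+.5)/6-.5+220,(y+.5)/6-.5+135,.089) for x,y in [(83,243),(337,243),(331,543),(93,540)]]
print(np.round(P,4),np.mean(P,0),[np.linalg.norm(P[i]-P[i-1]) for i in range(4)])
for i in range(4):
  d=P[i]-P[i-1];print(np.degrees(np.arctan2(d[1],d[0])))
c=np.mean(P,0)
go(bot.get_obs(),[.546,.18,.07],101.85)
E
```

```text
[[0.528  0.1582 0.089 ]
 [0.5206 0.1933 0.089 ]
 [0.566  0.2029 0.089 ]
 [0.5729 0.1679 0.089 ]] [0.54685589 0.18056795 0.089     ] [np.float64(0.04595180258016772), np.float64(0.035879344000152955), np.float64(0.04644268426125868), np.float64(0.0356974124879724)]
-167.77540905682005
101.93475338608823
11.99290594914085
-78.8540616078015
tcp [0.5452 0.1834 0.1929] ang 101.93 tilt [ 0.0025  0.0011 -1.    ] t 2.0
shift units [-0.036 -0.003  1.229] roll 0.001
```

>>> carry_out(
  moves=[
    [-0.026,0.01,0.3,0,1],
    [-0.026,0.01,0.6,0,1],
    [-0.026,0.01,0.8,0,1],
    [-0.026,0.01,0.8,0,1],
  ],
)

```text
clock: 2.4
eef_pos: [0.5451, 0.1802, 0.11]
tool_rot: [0.63, 0.777, -0.001, -0.001]
ft_force: [-0.5, -0.6, -0.1]
grip_width: 0.0853
```

>>> carry_out(
  moves=[
    [0,0,0.15,0,1],
    [0,0,0.3,0,1],
    [0,0,0.4,0,1],
    [0,0,0.4,0,1],
    [0,0,0.4,0,1],
  ],
)

```text
clock: 2.9
eef_pos: [0.5473, 0.1802, 0.0722]
tool_rot: [0.63, 0.776, 0.001, 0.001]
ft_force: [0.7, 0.7, -0.3]
grip_width: 0.0854
```

```bash
python3 - <<'E'
from h import *
from workcell import bot
o=bot.get_obs();print(o['ft_force'])
go(o,[.5464,.1802,.07],101.85)
a=imaging.camera('wrist')[:,:,::-1]
cv2.imwrite('pics/w3.png',a)
E
```

```text
[ 0.70258927  0.74961025 -0.32817482]
tcp [0.5473 0.1802 0.0722] ang 101.84 tilt [ 1.8e-03  6.0e-04 -1.0e+00] t 2.9
shift units [ 0.002 -0.009  0.022] roll -0.0
```

View pics/w3.png

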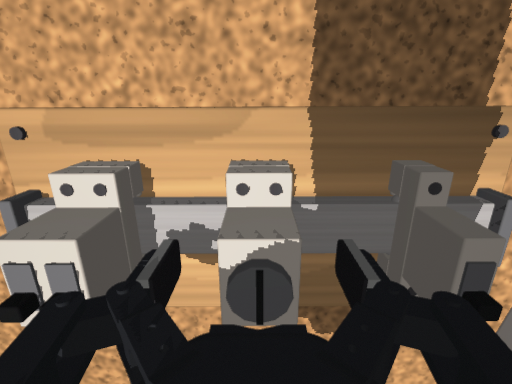

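The timer sits centred between the jaws (column 260, jaw middle about 258), so I'm closing.

>>> carry_out(
  moves=[
    [0,0,0,0,0.3],
    [0,0,0,0,0],
    [0,0,0,0,-0.2],
    [0,0,0,0,-0.5],
    [0,0,0,0,-1],
    [0,0,0,0,-1],
    [0,0,0,0,-1],
    [0,0,0,0,-1],
    [0,0,0,0,-1],
    [0,0,0,0,-1],
  ],
)

```text
clock: 3.95
eef_pos: [0.547, 0.1798, 0.0713]
tool_rot: [0.631, 0.776, 0.0, 0.0]
ft_force: [0.8, 0.9, 5.3]
grip_width: 0.0356
```

```bash
python3 - <<'E'
from h import *
from workcell import bot
o=bot.get_obs();print(o['ft_force'],o['ft_torque'],o['grip_width'])
a=imaging.camera('wrist')[:,:,::-1]
cv2.imwrite('pics/w4.png',a)
E
```

```text
[0.82698644 0.87071227 5.25392541] [ 0.03485938  0.06621655 -0.00062404] 0.03561661430068435
```

View pics/w4.png

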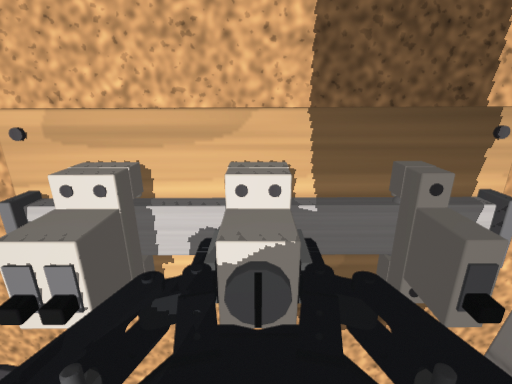

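>>> carry_out(
  moves=[
    [0,0,-0.02,0,-1],
    [0,0,-0.04,0,-1],
    [0,0,-0.06,0,-1],
    [0,0,-0.08,0,-1],
    [0,0,-0.1,0,-1],
    [0,0,-0.13,0,-1],
    [0,0,-0.16,0,-1],
    [0,0,-0.2,0,-1],
    [0,0,-0.24,0,-1],
    [0,0,-0.3,0,-1],
    [0,0,-0.3,0,-1],
  ],
)

```text
clock: 5.1
eef_pos: [0.5473, 0.1799, 0.102]
tool_rot: [0.631, 0.776, 0.001, 0.001]
ft_force: [0.5, -0.1, -1.5]
grip_width: 0.0354
```

```bash
python3 - <<'E'
from h import *
from workcell import bot
o=bot.get_obs();print(o['ft_force'],o['ft_torque'],o['grip_width'])
go(o,[.5464,.1802,.17])
cv2.imwrite('pics/w5.png',imaging.camera('wrist')[:,:,::-1])
cv2.imwrite('pics/s5.png',imaging.camera('scene')[100:292,200:456,::-1].repeat(3,0).repeat(3,1))
E
```

```text
[ 0.54869434 -0.12521751 -1.51951595] [ 0.03619736 -0.0174717   0.00860955] 0.03538437988842067
tcp [0.5473 0.1799 0.102 ] ang 101.82 tilt [ 1.9e-03  6.0e-04 -1.0e+00] t 5.1
shift units [ 0.005 -0.007 -0.68 ] roll None
```

View pics/w5.png

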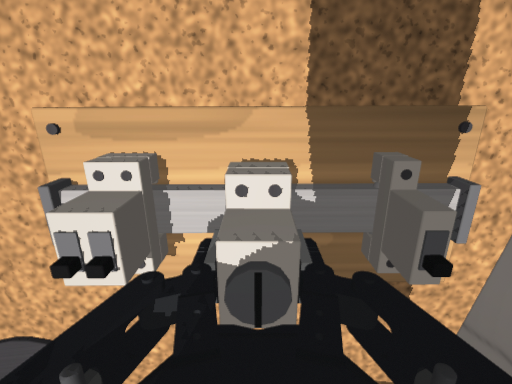

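View pics/s5.png

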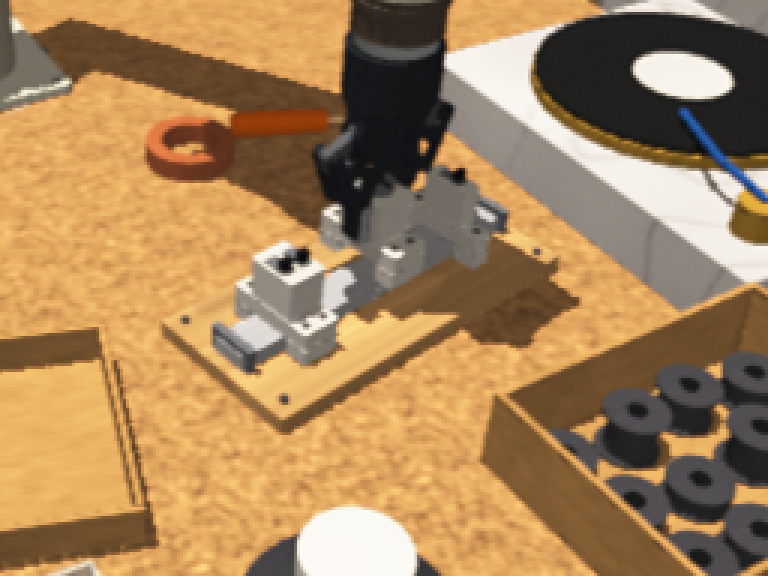

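>>> carry_out(
  moves=[
    [0,0,-0.2,0,-1],
    [0,0,-0.5,0,-1],
    [0,0,-0.8,0,-1],
    [0,0,-1,0,-1],
    [0,0,-1,0,-1],
  ],
)

```text
clock: 5.7
eef_pos: [0.5485, 0.1803, 0.2041]
tool_rot: [0.631, 0.776, 0.003, 0.002]
ft_force: [1.0, 0.1, -1.9]
grip_width: 0.0354
```

```bash
python3 - <<'E'
from h import *
from workcell import bot
o=bot.get_obs();print(o['ft_force'],o['grip_width'],o['joint_pos'])
go(o,[.576,-.1795,.2],75.5)
E
```

```text
[ 1.04700175  0.07848041 -1.92395092] 0.03539489778163998 [3.17516743e-01 4.14324658e-01 1.13708811e-01 1.26339561e+00
 7.29825460e-06 1.11315440e-01]
tcp [0.5485 0.1803 0.2041] ang 101.81 tilt [ 0.0064  0.0021 -1.    ] t 5.7
shift units [-3.578 -0.468  0.035] roll 0.292
```

>>> carry_out(
  moves=[
    [-0.15,-0.02,0,0,-1],
    [-0.4,-0.06,0,0,-1],
    [-0.7,-0.09,0,0,-1],
    [-1,-0.13,0,0,-1],
  ],
)

```text
clock: 6.1
eef_pos: [0.553, 0.0772, 0.1983]
tool_rot: [0.63, 0.776, -0.002, -0.001]
ft_force: [0.7, 0.2, -1.5]
grip_width: 0.0349
```

>>> carry_out(
  moves=[
    [-0.3,-0.04,0,0,-1],
    [-0.6,-0.08,0,0,-1],
    [-0.9,-0.12,0,0,-1],
    [-1,-0.13,0,0,-1],
  ],
)

```text
clock: 6.5
eef_pos: [0.5606, -0.0251, 0.1984]
tool_rot: [0.632, 0.775, -0.002, -0.001]
ft_force: [0.0, 1.0, -2.7]
grip_width: 0.0353
```

>>> carry_out(
  moves=[
    [-0.3,-0.04,0,0.05,-1],
    [-0.6,-0.08,0,0.12,-1],
    [-0.9,-0.12,0,0.2,-1],
    [-1,-0.13,0,0.27,-1],
    [-1,-0.13,0,0.292,-1],
    [-1,-0.13,0,0.292,-1],
    [-1,-0.13,0,0.292,-1],
  ],
)

```text
clock: 7.2
eef_pos: [0.5691, -0.1218, 0.1995]
tool_rot: [0.79, 0.613, -0.001, -0.001]
ft_force: [0.2, -0.1, -1.8]
grip_width: 0.0351
```

```bash
python3 - <<'E'
from h import *
from workcell import bot
o=bot.get_obs();print(o['ft_force'],o['grip_width'])
go(o,[.576,-.1795,.15],75.5)
m=imaging.camera_model('wrist'); print(m)
cv2.imwrite('pics/w6.png',imaging.camera('wrist')[:,:,::-1])
E
```

```text
[ 0.20972295 -0.05665061 -1.76335385] 0.035114349205332504
tcp [ 0.5691 -0.1218  0.1995] ang 75.59 tilt [-2.5e-03  6.0e-04 -1.0e+00] t 7.2
shift units [-0.541  0.212  0.494] roll 0.001
{'fovy': 71.08706829725244, 'cx': 257.70221330466643, 'cy': 189.72606772995363, 'eye': array([ 0.49366134, -0.10249501,  0.31865403]), 'rotation': array([-0.12195761, -0.0946864 ,  0.60568424,  0.78058146])}
```

View pics/w6.png

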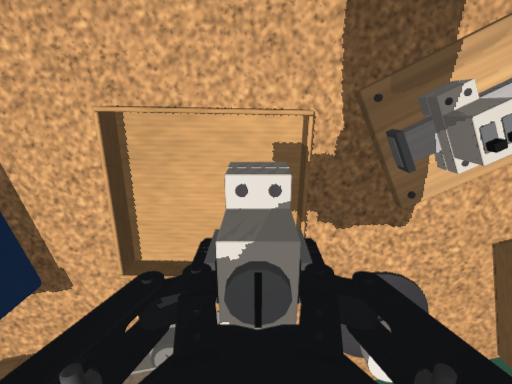

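```bash
python3 - <<'E'
from h import *
m=imaging.camera_model('wrist')
P=[onz(m,*p,.04) for p in [(97,108),(313,111),(123,275)]]
print(np.round(P,4),[np.linalg.norm(P[0]-P[i]) for i in (1,2)],(P[1]+P[2])/2)
d=P[1]-P[0];print(np.degrees(np.arctan2(d[1],d[0])))
E
```

```text
[[ 0.4584 -0.258   0.04  ]
 [ 0.5144 -0.0507  0.04  ]
 [ 0.6453 -0.3099  0.04  ]] [np.float64(0.21471286793570363), np.float64(0.19398246967339774)] [ 0.57985151 -0.18027857  0.04      ]
74.86847764631297
```

>>> carry_out(
  moves=[
    [-0.25,0.1,0,0,-1],
    [-0.54,0.23,0,0.007,-1],
    [-0.54,0.23,0.3,0.007,-1],
    [-0.54,0.23,0.6,0.007,-1],
    [-0.54,0.23,0.8,0.007,-1],
    [-0.54,0.23,0.95,0.007,-1],
    [-0.54,0.23,1,0.007,-1],
    [-0.54,0.23,1,0.007,-1],
  ],
)

```text
clock: 8.05
eef_pos: [0.5781, -0.1794, 0.0999]
tool_rot: [0.794, 0.609, -0.001, -0.001]
ft_force: [0.0, -0.1, -1.9]
grip_width: 0.0357
```

>>> carry_out(
  moves=[
    [0,0,0.1,0,-1],
    [0,0,0.2,0,-1],
    [0,0,0.28,0,-1],
    [0,0,0.32,0,-1],
    [0,0,0.36,0,-1],
    [0,0,0.38,0,-1],
    [0,0,0.38,0,-1],
    [0,0,0.38,0,-1],
  ],
)

```text
clock: 8.85
eef_pos: [0.5788, -0.1801, 0.063]
tool_rot: [0.794, 0.608, 0.0, 0.0]
ft_force: [0.1, -0.1, -2.3]
grip_width: 0.0352
```

```bash
python3 - <<'E'
from h import *
from workcell import bot
o=bot.get_obs();print(o['ft_force'],o['grip_width'])
go(o,[.578,-.18,.057],75)
cv2.imwrite('pics/w7.png',imaging.camera('wrist')[:,:,::-1])
cv2.imwrite('pics/s7.png',imaging.camera('scene')[160:310,100:290,::-1].repeat(4,0).repeat(4,1))
E
```

```text
[ 0.05784703 -0.13628425 -2.31822615] 0.03522982231218035
tcp [ 0.5788 -0.1801  0.063 ] ang 74.91 tilt [ 5.e-04 -2.e-04 -1.e+00] t 8.85
shift units [-0.001 -0.008  0.06 ] roll -0.001
```

View pics/w7.png

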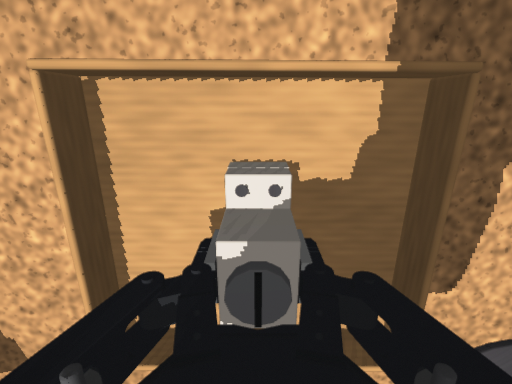

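View pics/s7.png

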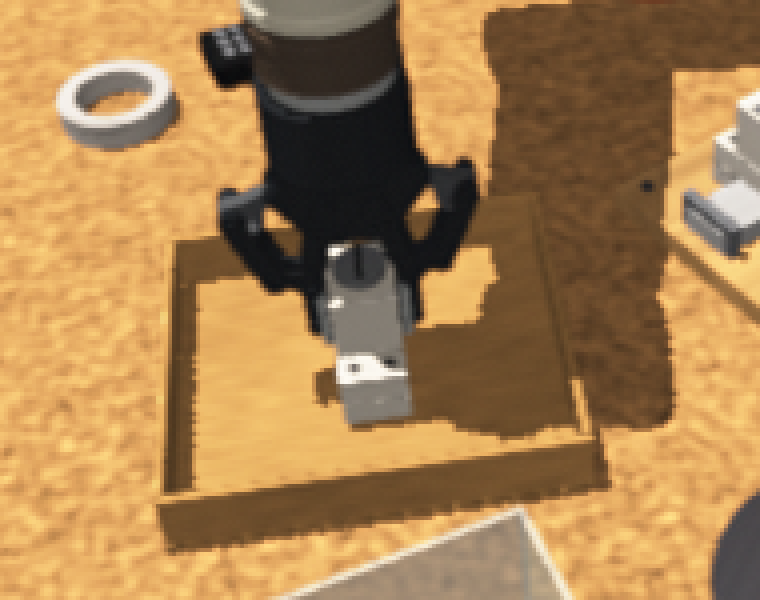

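The timer is just above the tray floor and not yet touching. I'll lower it slowly, 1 mm per row.

>>> carry_out(
  moves=[
    [0,0,0.01,0,-1],
    [0,0,0.02,0,-1],
    [0,0,0.03,0,-1],
    [0,0,0.03,0,-1],
  ],
)

```text
clock: 9.35
eef_pos: [0.5785, -0.18, 0.0596]
tool_rot: [0.794, 0.608, -0.0, -0.0]
ft_force: [-0.4, -0.3, -1.4]
grip_width: 0.0357
```

>>> carry_out(
  moves=[
    [0,0,0.01,0,-1],
    [0,0,0.02,0,-1],
    [0,0,0.02,0,-1],
  ],
)

```text
clock: 9.65
eef_pos: [0.5785, -0.18, 0.0576]
tool_rot: [0.794, 0.608, -0.0, -0.0]
ft_force: [0.0, -0.5, -1.4]
grip_width: 0.0353
```

>>> carry_out(
  moves=[
    [0,0,0.01,0,-1],
    [0,0,0.01,0,-1],
  ],
)

```text
clock: 9.85
eef_pos: [0.5787, -0.18, 0.0573]
tool_rot: [0.794, 0.608, 0.0, 0.0]
ft_force: [-1.6, 0.7, 2.0]
grip_width: 0.0354
```

>>> carry_out(
  moves=[
    [0,0,0.01,0,-1],
    [0,0,0.01,0,-1],
  ],
)

```text
clock: 10.05
eef_pos: [0.5787, -0.18, 0.0573]
tool_rot: [0.794, 0.608, 0.0, 0.0]
ft_force: [-3.9, 1.3, 7.5]
grip_width: 0.0353
```

Contact is confirmed at about 7.5 N. I'll ease off by 1 mm and then open slowly.

>>> carry_out(
  moves=[
    [0,0,-0.01,0,-1],
    [0,0,-0.01,0,-0.15],
    [0,0,-0.01,0,0],
    [0,0,-0.01,0,0.3],
    [0,0,-0.01,0,0.6],
    [0,0,-0.01,0,1],
    [0,0,-0.01,0,1],
    [0,0,-0.01,0,1],
    [0,0,-0.01,0,1],
  ],
)

```text
clock: 10.95
eef_pos: [0.5787, -0.18, 0.0568]
tool_rot: [0.794, 0.608, 0.0, 0.0]
ft_force: [0.5, 0.8, -0.1]
grip_width: 0.0851
```

```bash
python3 - <<'E'
from h import *
from workcell import bot
cv2.imwrite('pics/w8.png',imaging.camera('wrist')[:,:,::-1])
E
```

```text
(no output)
```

View pics/w8.png

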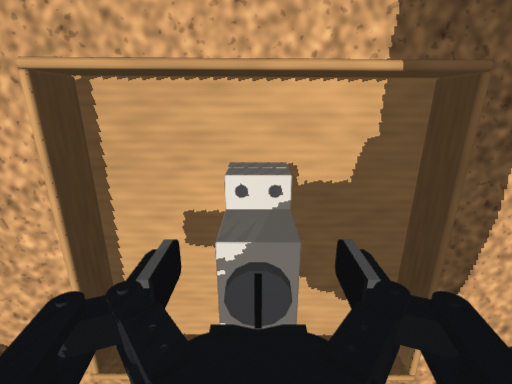

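The jaws are open and the timer stands free between them, so I'm retreating straight up.

>>> carry_out(
  moves=[
    [0,0,-0.1,0,1],
    [0,0,-0.3,0,1],
    [0,0,-0.6,0,1],
    [0,0,-1,0,1],
    [0,0,-1,0,1],
  ],
)

```text
clock: 11.5
eef_pos: [0.5824, -0.1812, 0.1642]
tool_rot: [0.794, 0.608, 0.004, 0.005]
ft_force: [0.4, 0.3, 0.3]
grip_width: 0.0855
```

>>> carry_out(
  moves=[
    [0,0,-0.4,0,1],
    [-0.2,-0.5,-0.7,0,1],
    [-0.2,-1,-0.7,0,1],
    [-0.2,-1,-0.7,0,1],
    [-0.2,-1,-0.7,0,1],
  ],
)

```text
clock: 12.0
eef_pos: [0.4753, -0.173, 0.2277]
tool_rot: [0.794, 0.608, 0.0, 0.0]
ft_force: [0.0, -0.6, 0.9]
grip_width: 0.0855
```

```bash
python3 - <<'E'
from h import *
from workcell import bot
o=bot.get_obs();print(o['ft_force'],o['clock'])
cv2.imwrite('pics/w9.png',imaging.camera('wrist')[:,:,::-1])
cv2.imwrite('pics/s9.png',cv2.resize(imaging.camera('scene')[140:310,100:400,::-1],None,fx=2.6,fy=2.6))
E
```

```text
[ 0.03119604 -0.6026211   0.86708327] 12.0
```

View pics/w9.png

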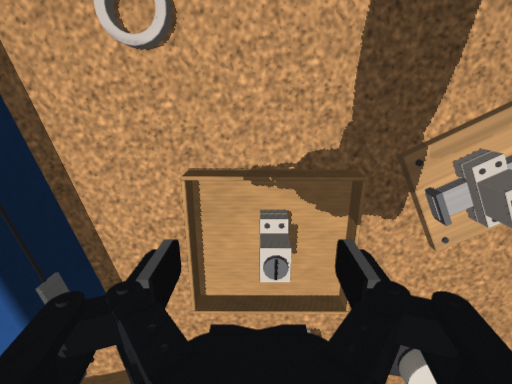

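View pics/s9.png

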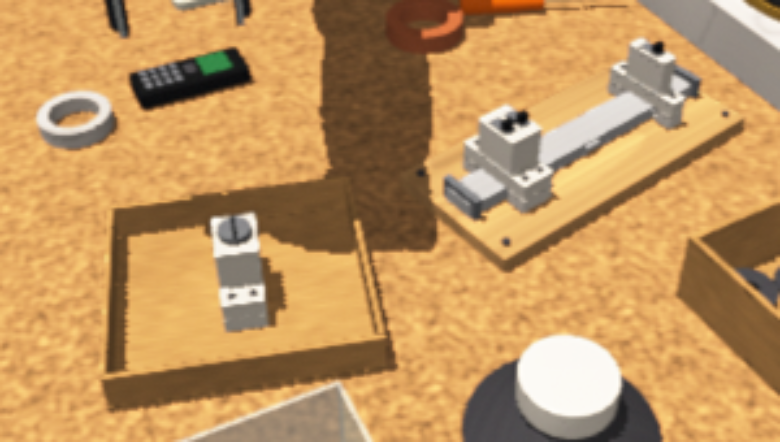

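The pictures show the timer upright in the tray and both switch modules still on the rail.

```bash
python3 -c "
from workcell import order
print(order.job_done())"
```

```text
the job is handed in; nothing more can be done
None
```

I pulled the timer straight up off the rail and set it down upright near the middle of the cardboard tray. It touched the tray floor at about 7.5 N. I then eased off 1 mm, opened the jaws and moved the arm clear before handing in.

- **Final pictures:** the wrist and scene views at 12.0 s of the 40 s show the timer standing in the tray. Both switch modules are still clipped on the rail, and the gripper is touching nothing.
- **Force:** the highest wrist reading at the end of any move was about 8.5 N. I did not log the force during the pull past the catches.
- **Disagreements:** the camera estimates of the timer's position differed by 2–5 mm, so I used an average and centred it between the jaws. The tray measured 3–6 mm short of its stated size in both directions, which the wide clearance made harmless.

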